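# Nudge a square nut along the fence into its pocket

### The arm

A 6-joint arm with a two-finger parallel gripper is mounted at the origin on a cart in front of the work surface, level with it; the furniture and walls round the work are solid. World frame = base frame: x ahead of the robot, y to its left, z up, the work surface at z = 0. Lengths are in m, angles in rad, forces in N, time in s.
With the tool pointing down it reaches from about 0.35 to 0.85 m from the base axis. Payload 8.1 kg.
Tool frame: the origin (TCP) lies midway between the tips of the shut fingers; the grasp point (between the pads) lies robot.grasp_offset behind it (robot.grasp_offset is the distance from the TCP to the grasp point, in m); z points along the fingers, y is the direction in which the jaws open and shut (so a half turn about z gives the same grasp; the last joint's range is limited). The gripper opens to 93 mm and grips with 3 to 60 N. Pads are 15 mm wide; open, the fingers measure 128 mm over their backs; the gripper's body (75 mm by 188 mm) begins 65 mm behind the grasp point.
Start: joints at [1.047, 0.13, 1.488, -0, 1.523, -0.085], TCP at [0.255, 0.543, 0.219] pointing down, gripper open.
Joint ranges: [-2.96, 2.96], [-0.89, 2.26], [0.02, 2.5], [-1.34, 4.48], [0, 2.73], [-2.66, 2.66]. Speed limits (rad/s): [2.39, 2.39, 2.79, 3.14, 3.14, 3.14].

### API

Orientations are given as a rotation vector (axis times angle).
In Python, from plant import robot gives the robot as it stands.
- The arm moves only by the shell command python3 -m handwheel 'ROWS' [OPENING] [FORCE]. ROWS is text: rows parted by semicolons, each of 6 numbers parted by spaces: the shift along the world's x, y, z each as a share of 0.3 m, from -1 to 1, then the turn, a rotation vector about the world's x, y, z each as a share of 45 degrees, from -1 to 1. A call has 1 to 5 rows; each row is the pose to reach, as a shift and turn from the pose commanded when the call began; what a row does not reach only later rows make up. A row lasts 1/10 s, in which the tool goes at most 50 mm and 8.59 degrees, less where a joint would pass 70% of its speed; a pose out of reach is approached as far as the arm can. A call with a number of a shift or a turn outside -1 to 1 is refused whole. A call with a gripper value outside its range is refused whole. OPENING is the closure, from -1 (fully open) to 1 (shut), set as the call begins (- or left out, the last holds). The fingers move at their own pace and stop on an object; FORCE is the grip in N (left out, the last holds). Time passes only in rows, so rows that repeat a pose let the fingers close. It gives the time, the measured TCP pose, the force and the opening at its end, in the units of the state.
- robot.read_state(): the state, without advancing time (a new reading comes with each control period).
- robot.read_camera(name): name is "scene" or "top" or "wrist"; returns (picture, depth): 384x512x3 uint8, red, green, blue; 384x512 float32, m along the optical axis (not along the pixel's ray), 0 where there is no reading.
- robot.camera_model(name): a dict with "camera_matrix" (3x3 intrinsics, pixels), "pose" (4x4, takes a point from camera to world coordinates); the wrist camera has in their place "tool_from_camera" (4x4, takes a point from camera to tool coordinates, whose origin is the TCP and whose axes are the flange's). Camera axes: x right, y down, z forward; pixel columns grow to the right and rows downward; lengths in m; the calibration is good to about 2 mm. A picture is of the moment at which its call begins: read the wrist's pose just before it. camera_model takes no time and is no camera call.
- robot.close_job(): hands the job in, once; it reports no verdict.
Trained networks look in the newest picture that a camera, given by its name, has taken for a name from the list of things; names that differ only in an ending like _2 or _b are one class to them, and where a whole thing is asked for, a point or a joint stands for the part that bears it (a point fixed in the world has none). Each returns a list of dicts, best first, with "conf" (0 to 1); they miss things now and then, are a little off and sometimes report something else, mostly with a low value. They report only what shows in the picture. A call takes as long as a camera call. They do not tell look-alikes from the thing itself.
- robot.look_for(camera, query): "rect" ([centre column, centre row, width, height] in pixels, round what is visible of it).
- robot.silhouettes(camera, query): "pixels" (384x512 bool, what is visible of it) and "rect" ([centre column, centre row, width, height] in pixels, round what is visible of it).
- robot.tip_of(camera, query): "at" ([row, column] in pixels: a listed point, or the origin of a listed thing).
The state is a dict: "t": time; "q": joint angles; "dq": joint speeds; "joint_torque": joint torques, N m; "tool_pos": TCP position; "orientation": TCP orientation; "force": force on the tool from outside, world axes, zero at the start; "wrist_torque": the same for the moment, N m; "opening": finger opening in m.
Only numpy, scipy, OpenCV 4.12 (cv2) and the standard library are available. Lean on these libraries where they do the work, as an engineer would, in place of code of your own. Each camera call takes 0.05 s, during which the arm holds its last target.

### The job

Load the square steel nut into the shallow pocket of the slide plate without picking it up: with light pushes (under 20 N on the nut or the plate) first nudge it across the plate until one side lies flat against the fence, then slide it along the fence towards the robot's right until it drops into the pocket and lies flat on the pocket's floor. The pocket bar may be clamped anywhere along its travel, so find the pocket by feel or by eye. Leave the other things where they are.

Things in the scene. Friction and masses are not known exactly. Their poses are not given: they have to be found in the camera images.
- slide_plate: Fixed aluminium plate, 140 x 240 mm, flat top 20 mm above the worktop. Origin on its underside, at worktop height; own y along its long axis (about the robot's left), own x away from the robot, z up. In its frame the top spans x -75..65, y -120..120 mm. The top is flush but for the pocket and an open trench right of the bar's right end.
- fence_mid (a point): Middle of the front face of the dark steel fence along the plate's whole far side, at x = 45, y = 0 mm in the plate's frame, 7 mm above the plate's top; axes as the plate's. The fence is 17 mm thick and 14 mm high over the top; four screw heads reach 3 mm higher.
- travel_mid (a point): Middle of the pocket's travel, at x = 27, y = -50 mm in the plate's frame, on the top; axes as the plate's. A flush steel bar, 40 mm wide, runs here along the fence. Its one pocket, 40 x 40 mm, 7 mm deep, dark floor, has its centre anywhere up to 30 mm left or right of this point: the bar is clamped differently each time and is not measured.
- nut_centre (a point): Centre of the loose dark steel square nut, 36 x 36 x 16 mm, upright 20 mm bore, 0.1 to 0.17 kg; axes along its sides. Starts flat on the plate, in front of the fence, left of the plate's middle, turned up to 0.4 rad. Centre 28 mm above the plate's origin on the top, 21 mm home in the pocket, whose right wall then stops it. Lightly oiled: slides under 1 N.
- small_weight: Bystander: turned steel weight, 36 mm across, 34 mm high, standing on the front right part of the plate. Origin under its centre.
- hex_key: Bystander: bent hex key, 92 x 30 x 4 mm, lying on the worktop in front of the plate's right end. Origin under its middle.
- pin: Bystander: brass pin, 60 mm long, 11 mm thick, lying on the worktop in front and to the left of the plate. Origin under its middle.
- cup: Bystander: plastic beaker, 76 mm across, 88 mm high, standing on the worktop behind the plate's left end. Origin under its centre.
There are look-alikes about, which are no part of the job. Of the things shaped like the part that bears nut_centre, the dark steel one is meant.

How it is judged:
On the way:
1. the nut, still on top of the plate, lies flat against the fence (x of nut_centre in the frame of slide_plate between 0.025 and 0.03 m and z of nut_centre in the frame of slide_plate above 0.0265 m and (angle between the x axis of nut_centre and the x axis of slide_plate, either way round below 0.08 rad or angle between the x axis of nut_centre and the y axis of slide_plate, either way round below 0.08 rad)), for 0.2 s.
At the end, for the whole second after the job is handed in: The nut lies flat (within 0.06 rad) on the floor of the pocket, its centre 21 mm (19 to 22.5 mm) above the plate's origin, in the bar's lane (within 4 mm of x = 27 mm) and in the pocket's travel, at rest (z of nut_centre in the frame of slide_plate between 0.019 and 0.0225 m and x of nut_centre in the frame of slide_plate between 0.023 and 0.031 m and y of nut_centre in the frame of slide_plate between -0.086 and -0.014 m and angle between nut_centre's own z axis and vertical below 0.06 rad and linear speed of square_nut below 0.01 m/s); the robot touches nothing.
It fails at once if the nut is pushed or gripped with more than 25 N (contact force between any of the fingers, the arm and square_nut above 25 N).
It fails at once if the plate or its fence is pressed with more than 25 N (contact force between any of the fingers, the arm and slide_plate above 25 N).
It fails at once if the nut is picked up (z of nut_centre in the frame of slide_plate above 0.04 m).
It fails at once if a bystander is moved by more than 20 mm (distance of any of small_weight, hex_key, pin, cup from where it was at the start of the episode above 0.02 m).
It also fails if it takes over 51 s, if anything falls off the work surface, if the arm or the gripper's body presses on something with over 40 N, if the wrist force passes 120 N, or if a joint passes its speed limit or range.

## Working session

There is one attempt and no reset: what is moved stays moved. The work goes in short steps, Python scripts to look and compute and a shell command to move; the robot and the scene stay as the last step left them, time stands still between calls to the robot, and variables do not carry over. Pictures are saved under pics/ and viewed, and the job is handed in when it is done.

```bash
ls; mkdir -p pics; python3 - <<'E'
from plant import robot
import cv2, numpy as np
print(robot.read_state()); print(robot.grasp_offset)
for n in ("top","scene"):
    p,d=robot.read_camera(n); cv2.imwrite(f"pics/{n}0.png",p[:,:,::-1]); np.savez(f"{n}0.npz",p=p,d=d)
    m=robot.camera_model(n); print(n,m)
print(robot.camera_model("wrist"))
E
```

```text
pics
{'t': 0.0, 'q': array([ 1.04657326e+00,  1.31138030e-01,  1.48924362e+00, -6.44878809e-07,
        1.52300732e+00, -8.53988573e-02]), 'dq': array([-8.36527714e-05,  2.47801583e-04, -3.10567239e-04,  2.47564879e-04,
        9.19227811e-04, -4.20824669e-04]), 'joint_torque': array([-9.49017522e-04, -5.59873760e+01, -4.91740394e+01,  7.65276840e-02,
        3.64127511e-02, -1.11330869e-04]), 'tool_pos': array([0.25462506, 0.54267731, 0.21762085]), 'orientation': array([-6.83668552e-01, -3.06574810e+00,  2.69141022e-03]), 'force': array([ 0.36328187,  0.25187403, -0.41713226]), 'wrist_torque': array([-0.04072573,  0.04464143,  0.0250551 ]), 'opening': 0.0925489975743147}
0.0188
top {'camera_matrix': array([[476.62071624,   0.        , 251.04936452],
       [  0.        , 476.62071624, 196.62972702],
       [  0.        ,   0.        ,   1.        ]]), 'pose': array([[ 0.00573177, -0.99735155,  0.07250541,  0.46517559],
       [-0.99990689, -0.00481833,  0.01276685,  0.26249357],
       [-0.01238368, -0.07257183, -0.9972863 ,  1.2169742 ],
       [ 0.        ,  0.        ,  0.       
[... 286 characters left out ...]
, -0.56090737,  0.65527662, -0.36364744],
       [ 0.01712902, -0.76607479, -0.64252316,  0.6632604 ],
       [ 0.        ,  0.        ,  0.        ,  1.        ]])}
{'camera_matrix': array([[292.83950096,   0.        , 252.51374935],
       [  0.        , 292.83950096, 191.61364367],
       [  0.        ,   0.        ,   1.        ]]), 'tool_from_camera': array([[-7.39462821e-04, -9.63999045e-01, -2.65904673e-01,
         7.33610799e-02],
       [ 9.99999518e-01, -5.41251454e-04, -8.18701598e-04,
        -9.09530309e-04],
       [ 6.45306268e-04, -2.65905150e-01,  9.63998981e-01,
        -1.66983464e-01],
       [ 0.00000000e+00,  0.00000000e+00,  0.00000000e+00,
         1.00000000e+00]])}
```

View pics/top0.png

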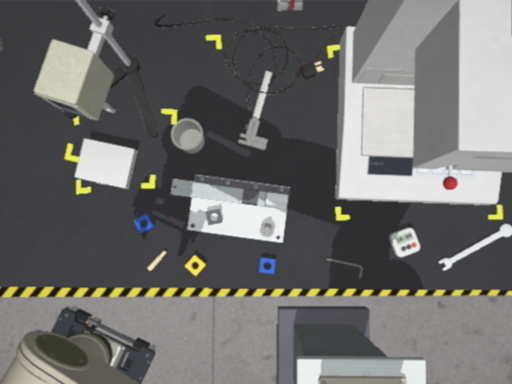

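View pics/scene0.png

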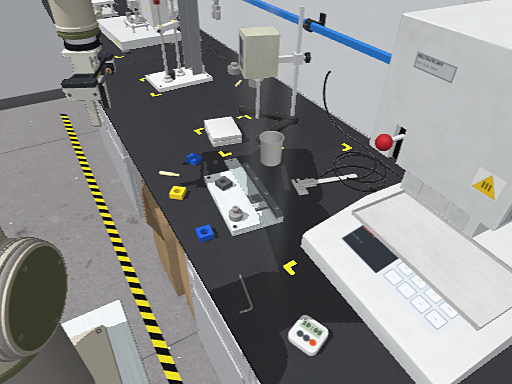

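```bash
python3 - <<'E'
import cv2, numpy as np
z=np.load("top0.npz");p=z['p']
c=p[165:255,160:300]; cv2.imwrite("pics/topcrop.png",cv2.resize(c,None,fx=5.7,fy=5.7,interpolation=cv2.INTER_CUBIC)[:,:,::-1])
z=np.load("scene0.npz");p=z['p']
c=p[150:240,190:300]; cv2.imwrite("pics/scenecrop.png",cv2.resize(c,None,fx=6,fy=6,interpolation=cv2.INTER_CUBIC)[:,:,::-1])
E
```

```text
(no output)
```

View pics/topcrop.png

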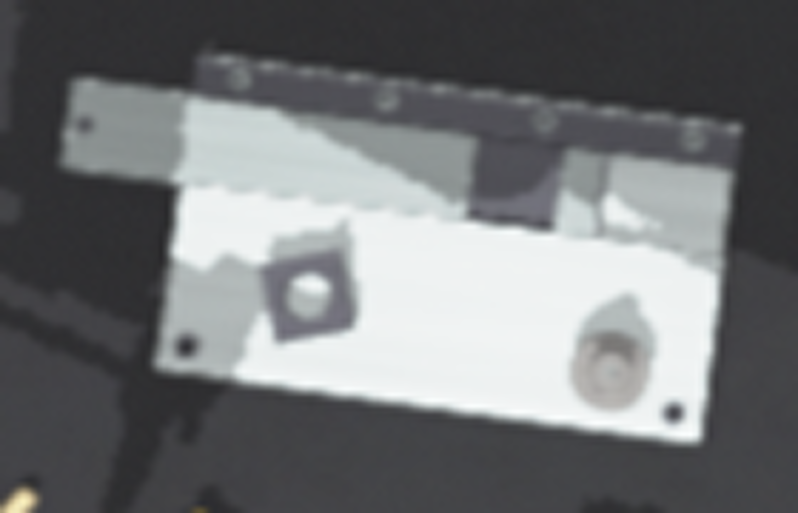

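View pics/scenecrop.png

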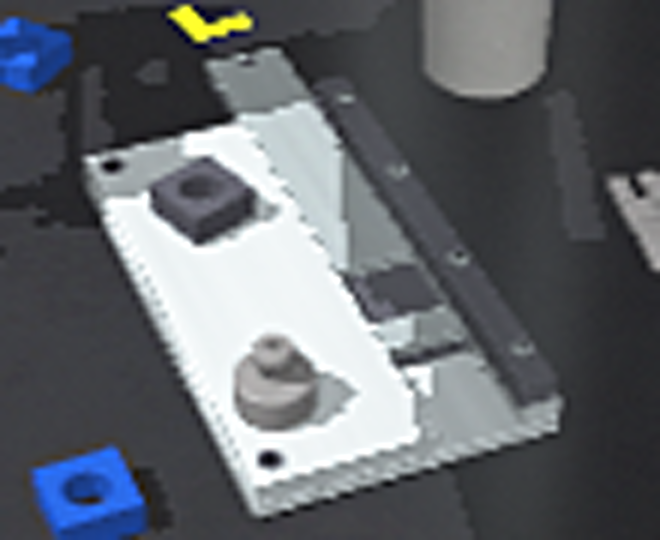

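```bash
cat > h.py <<'E'
import numpy as np
def ray(m,pose,u,v,z):
    K=np.array(m["camera_matrix"]);d=pose[:3,:3]@np.linalg.solve(K,[u,v,1.]);o=pose[:3,3]
    return o+d*(z-o[2])/d[2]
def crop(x,y,s=5.7,u0=160,v0=165): return u0+(x+.5)/s-.5, v0+(y+.5)/s-.5
E
python3 - <<'E'
from plant import robot
from h import *
m=robot.camera_model("top");P=m["pose"]
z=np.load("top0.npz")
def g(x,y,h): return ray(m,P,*crop(x,y),h)
pts={"FL":(155,370,.02),"FR":(702,441,.02),"fbL":(200,55,.034),"fbR":(742,125,.034),"nutA":(262,268,.036),"nutB":(340,248,.036),"nutC":(357,325,.036),"nutD":(278,342,.036),
"pkL":(470,200,.02),"pkR":(562,200,.02),"pkLf":(462,208,.02),"weight":(610,372,.054)}
w={k:g(*v) for k,v in pts.items()}
for k in w: print(k,w[k].round(4))
a=w["FL"][:2];b=w["FR"][:2];print(np.linalg.norm(a-b),np.linalg.norm(w["fbL"]-w["fbR"]))
yv=(a-b)/np.linalg.norm(a-b); xv=np.array([yv[1],-yv[0]]); print(yv,xv)
O=(a+b)/2+0.075*xv; print("origin",O)
c=sum(w[k] for k in("nutA","nutB","nutC","nutD"))/4
for k,v in w.items(): print(k,((v[:2]-O)@xv).round(4),((v[:2]-O)@yv).round(4))
print("nut",c,(c[:2]-O)@xv,(c[:2]-O)@yv)
# depth checks
for (x,y) in((300,120),(310,270),(400,320),(610,350),(515,200)):
    u,v=crop(x,y);d=z['d'][int(round(v)),int(round(u))]
    K=m["camera_matrix"];print((P[:3,:3]@(np.linalg.solve(K,[u,v,1.])*d)+P[:3,3]).round(4))
E
```

```text
FL [0.4687 0.4387 0.02  ]
FR [0.439 0.198 0.02 ]
fbL [0.6067 0.419  0.034 ]
fbR [0.5769 0.1814 0.034 ]
nutA [0.5132 0.3903 0.036 ]
nutB [0.5221 0.3564 0.036 ]
nutC [0.4887 0.3487 0.036 ]
nutD [0.4811 0.383  0.036 ]
pkL [0.5444 0.3004 0.02  ]
pkR [0.5446 0.2598 0.02  ]
pkLf [0.5408 0.304  0.02  ]
weight [0.4689 0.2391 0.054 ]
0.24252298853732415 0.23944000678031888
[0.12239897 0.99248098] [ 0.99248098 -0.12239897]
origin [0.52829816 0.30912608]
FL -0.075 0.1213
FR -0.075 -0.1213
fbL 0.0643 0.1186
fbR 0.0639 -0.1208
nutA -0.0249 0.0787
nutB -0.0119 0.0462
nutC -0.0442 0.0344
nutD -0.0559 0.0675
pkL 0.017 -0.0066
pkR 0.0222 -0.0469
pkLf 0.0131 -0.0036
weight -0.0504 -0.0768
nut [0.50127613 0.36959116 0.036     ] -0.03421971003860698 0.056702965673355886
[0.5794 0.3758 0.022 ]
[0.5123 0.3691 0.0394]
[0.4912 0.3307 0.0241]
[0.4782 0.2391 0.0542]
[0.545  0.2807 0.012 ]
```

Candidates in the top image are the dark steel nut on the plate (214,215), blue nuts (143,223) and (267,266), and a yellow nut (195,265). I choose the dark steel one on the plate. The crop confirms it: dark grey, square and bored. The pocket shows as a dark recess at about (250,199).

```bash
python3 -m handwheel '0.678 -0.558 -0.3 0 0 0.402; 0.678 -0.558 -0.3 0 0 0.402; 0.678 -0.558 -0.3 0 0 0.402; 0.678 -0.558 -0.3 0 0 0.402; 0.678 -0.558 -0.3 0 0 0.402' 1 10
python3 -m handwheel '0 0 0 0 0 0; 0 0 0 0 0 0'
python3 - <<'E'
from plant import robot
import cv2,numpy as np
s=robot.read_state();p,d=robot.read_camera("wrist");cv2.imwrite("pics/w1.png",p[:,:,::-1]);np.savez("w1.npz",p=p,d=d,pos=s["tool_pos"],ori=s["orientation"]);print(s)
E
```

```text
t: 0.6
tool_pos: [0.4353, 0.394, 0.1382]
orientation: [-0.192, -3.135, 0.0]
force: [-0.0, -0.0, -0.4]
opening: 0.0576
t: 0.8
tool_pos: [0.4345, 0.3943, 0.1382]
orientation: [-0.197, -3.133, 0.002]
force: [0.5, -0.6, 0.2]
opening: 0.0418
{'t': 0.8, 'q': array([ 6.49394158e-01,  1.47628891e-01,  1.61794075e+00,  3.77542280e-04,
        1.37822356e+00, -7.95682944e-01]), 'dq': array([ 0.04543277, -0.01794269, -0.01730783,  0.00681255,  0.0049985 ,
        0.00659598]), 'joint_torque': array([-2.16426060e+00, -5.39789879e+01, -4.66613317e+01, -2.89241513e-01,
       -1.50818797e-02, -2.08914690e-01]), 'tool_pos': array([0.43446007, 0.39432418, 0.13818653]), 'orientation': array([-1.97343245e-01, -3.13347633e+00,  1.81746145e-03]), 'force': array([ 0.45487282, -0.5645397 ,  0.20149267]), 'wrist_torque': array([ 0.03241277, -0.00647917,  0.03252978]), 'opening': 0.041812676338018724}
```

View pics/w1.png

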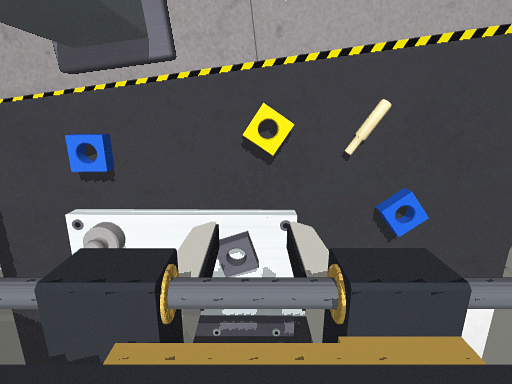

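The wrist view shows the dark nut at (238,253), the plate's front corners at about (70,212) and (297,212), and the weight at (103,240). I'll cross-check the plate pose against these.

```bash
python3 - <<'E'
from plant import robot
from h import *
import cv2
from scipy.spatial.transform import Rotation as R
z=np.load("w1.npz");m=robot.camera_model("wrist")
T=np.eye(4);T[:3,:3]=R.from_rotvec(z["ori"]).as_matrix();T[:3,3]=z["pos"];P=T@m["tool_from_camera"]
p=z["p"];c=p[190:300,50:320];cv2.imwrite("pics/w1c.png",cv2.resize(c,None,fx=2.9,fy=2.9,interpolation=cv2.INTER_CUBIC)[:,:,::-1])
O=np.array([.5283,.3093]);xv=np.array([.9925,-.1224]);yv=np.array([.1224,.9925])
for n,u,v,h in(("FR",69,211,.02),("FL",297,211,.02),("nut",238,253,.036)):
    w=ray(m,P,u,v,h);print(n,w.round(4),(w[:2]-O)@xv,(w[:2]-O)@yv)
E
```

```text
FR [0.4358 0.2022 0.02  ] -0.07874183124764977 -0.11759180750351243
FL [0.4652 0.4352 0.02  ] -0.07800748086882389 0.11719940128601354
nut [0.4967 0.3703 0.036 ] -0.038872773430375436 0.05664879639811072
```

View pics/w1c.png

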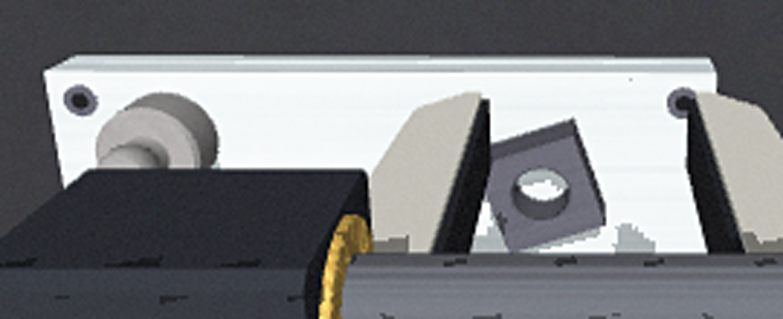

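```bash
python3 -m handwheel '0.071 -0.062 -0.1 0 0 0; 0.071 -0.062 -0.227 0 0 0; 0.071 -0.062 -0.227 0 0 0; 0.071 -0.062 -0.227 0 0 0; 0.071 -0.062 -0.227 0 0 0' 1 10
python3 -m handwheel '0 0 -0.1 0 0 0; 0 0 -0.14 0 0 0;0 0 -0.14 0 0 0'
python3 - <<'E'
from plant import robot
import cv2,numpy as np
p,d=robot.read_camera("scene");c=p[120:240,160:320];cv2.imwrite("pics/s2.png",cv2.resize(c,None,fx=5,fy=5,interpolation=cv2.INTER_CUBIC)[:,:,::-1])
s=robot.read_state();print(s["tool_pos"],s["opening"])
E
```

```text
t: 1.35
tool_pos: [0.4561, 0.3787, 0.0737]
orientation: [0.19, 3.133, 0.003]
force: [0.6, -0.3, 0.5]
opening: 0.001
t: 1.65
tool_pos: [0.4544, 0.3766, 0.0282]
orientation: [-0.192, -3.134, 0.002]
force: [-0.2, 0.2, 0.1]
opening: 0.0008
[0.45520156 0.37698639 0.02937312] 0.00019629847999296808
```

View pics/s2.png

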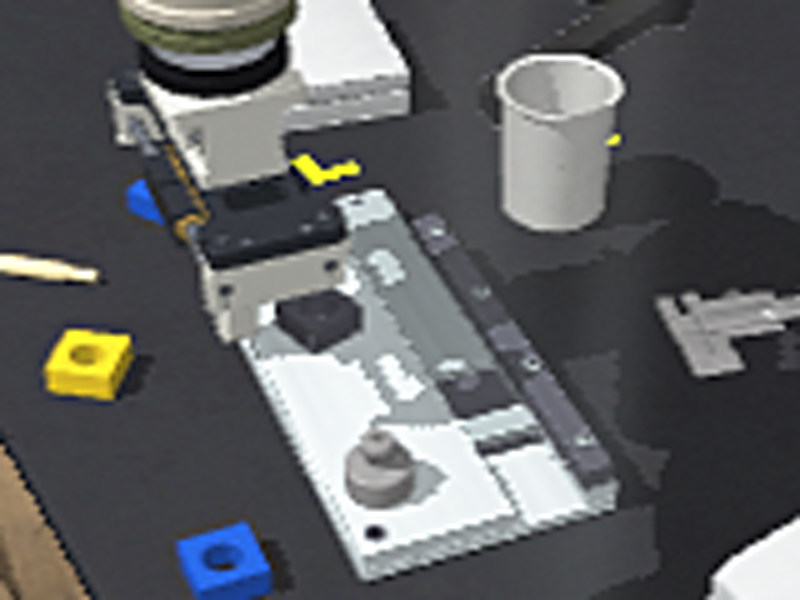

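```bash
python3 -m handwheel '0.016 -0.002 -0.01 0 0 0; 0.03 -0.0037 -0.01 0 0 0; 0.043 -0.0053 -0.01 0 0 0; 0.056 -0.007 -0.01 0 0 0; 0.069 -0.0085 -0.01 0 0 0'
python3 -m handwheel '0.016 -0.002 0 0 0 0; 0.033 -0.004 0 0 0 0; 0.05 -0.006 0 0 0 0; 0.066 -0.008 0 0 0 0; 0.083 -0.0102 0 0 0 0'
python3 - <<'E'
from plant import robot
import cv2,numpy as np
p,d=robot.read_camera("scene");c=p[120:240,160:320];cv2.imwrite("pics/s3.png",cv2.resize(c,None,fx=5,fy=5,interpolation=cv2.INTER_CUBIC)[:,:,::-1])
s=robot.read_state();print(s["tool_pos"],s["force"],s["t"])
O=np.array([.5283,.3093]);xv=np.array([.9925,-.1224]);yv=np.array([.1224,.9925]);w=s["tool_pos"][:2]-O;print(w@xv,w@yv)
E
```

```text
t: 2.2
tool_pos: [0.477, 0.3744, 0.0265]
orientation: [0.194, 3.135, 0.001]
force: [-0.6, 0.3, 0.8]
opening: 0.0003
t: 2.7
tool_pos: [0.5016, 0.3712, 0.026]
orientation: [-0.193, -3.135, 0.0]
force: [-0.7, -0.1, 0.6]
opening: 0.0001
[0.50247436 0.37101069 0.02619972] [-0.35296587 -1.07511355  0.13757031] 2.75
-0.033185336533765736 0.058086799585416245
```

View pics/s3.png

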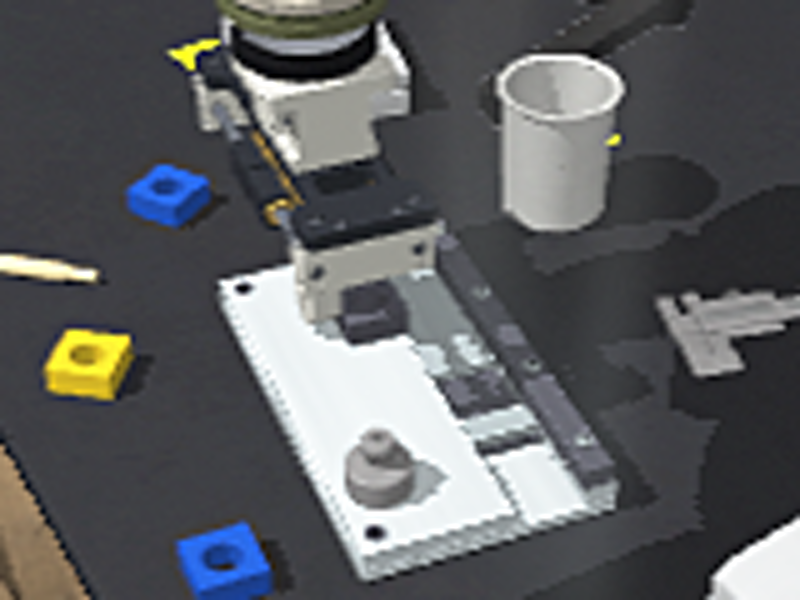

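The nut is squared on the finger face. I'll keep pushing, slowing down near the fence.

```bash
python3 -m handwheel '0.016 -0.002 0 0 0 0; 0.033 -0.004 0 0 0 0; 0.05 -0.006 0 0 0 0; 0.066 -0.008 0 0 0 0; 0.08 -0.0098 0 0 0 0'
python3 -m handwheel '0.008 -0.001 0 0 0 0; 0.013 -0.0016 0 0 0 0; 0.017 -0.002 0 0 0 0; 0.02 -0.0025 0 0 0 0; 0.02 -0.0025 0 0 0 0'
python3 - <<'E'
from plant import robot
import cv2,numpy as np
p,d=robot.read_camera("scene");c=p[120:240,160:320];cv2.imwrite("pics/s4.png",cv2.resize(c,None,fx=5,fy=5,interpolation=cv2.INTER_CUBIC)[:,:,::-1])
p,d=robot.read_camera("top");c=p[165:255,160:300];cv2.imwrite("pics/t4.png",cv2.resize(c,None,fx=5.7,fy=5.7,interpolation=cv2.INTER_CUBIC)[:,:,::-1])
s=robot.read_state();print(s["tool_pos"],s["force"],s["t"])
O=np.array([.5283,.3093]);xv=np.array([.9925,-.1224]);yv=np.array([.1224,.9925]);w=s["tool_pos"][:2]-O;print(w@xv,w@yv)
E
```

```text
t: 3.25
tool_pos: [0.5258, 0.3682, 0.0261]
orientation: [0.193, 3.136, -0.0]
force: [-0.9, 0.7, -0.4]
opening: 0.0005
t: 3.75
tool_pos: [0.5314, 0.3676, 0.0261]
orientation: [0.193, 3.135, 0.0]
force: [0.1, 0.2, -0.6]
opening: 0.0006
[0.53132757 0.36760694 0.02617306] [-0.35369987  0.1083579   0.05311466] 3.85
-0.004131906854614188 0.058240212554447855
```

View pics/s4.png

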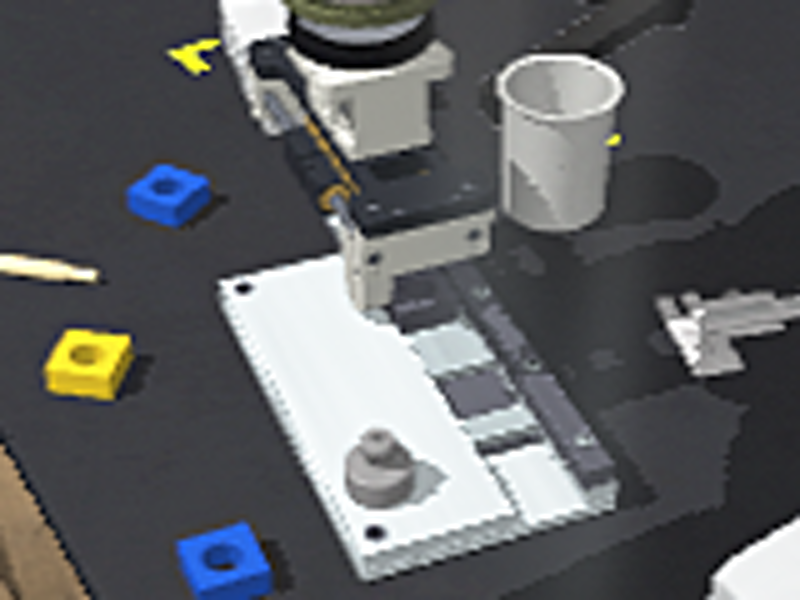

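View pics/t4.png

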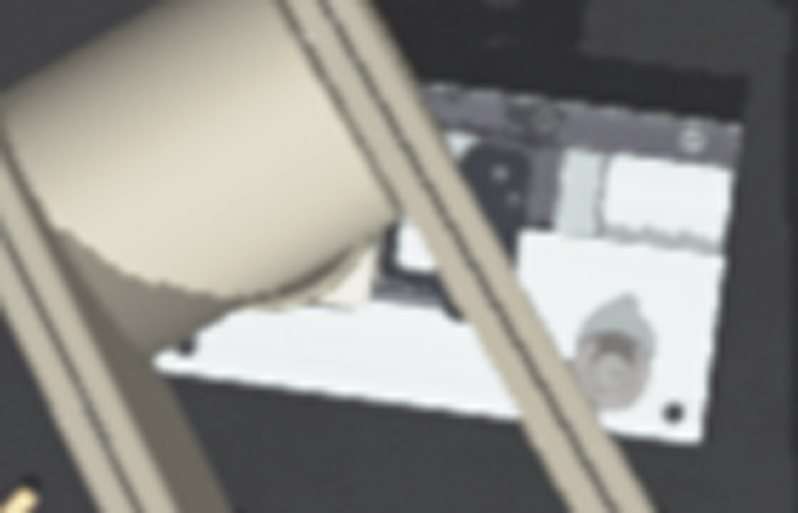

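```bash
python3 -m handwheel '0.003 -0.0004 0 0 0 0; 0.006 -0.0008 0 0 0 0; 0.009 -0.0011 0 0 0 0; 0.009 -0.0011 0 0 0 0'
python3 -m handwheel '0.0033 -0.0004 0 0 0 0; 0.0033 -0.0004 0 0 0 0'
python3 -m handwheel '0.0033 -0.0004 0 0 0 0; 0.0033 -0.0004 0 0 0 0'
```

```text
t: 4.25
tool_pos: [0.5341, 0.3673, 0.0262]
orientation: [0.193, 3.136, 0.0]
force: [-0.5, -0.2, 0.5]
opening: 0.0006
t: 4.45
tool_pos: [0.5351, 0.3671, 0.0261]
orientation: [0.193, 3.136, -0.0]
force: [0.0, -0.5, -0.3]
opening: 0.0006
t: 4.65
tool_pos: [0.536, 0.367, 0.0261]
orientation: [-0.193, -3.136, -0.0]
force: [-1.6, 0.3, 0.9]
opening: 0.0002
```

```bash
python3 -m handwheel '0.0018 -0.0002 0 0 0 0; 0.0018 -0.0002 0 0 0 0'
python3 - <<'E'
from plant import robot
import cv2,numpy as np
s=robot.read_state();print(s["force"])
p,d=robot.read_camera("scene");c=p[150:220,210:290];cv2.imwrite("pics/s5.png",cv2.resize(c,None,fx=8,fy=8,interpolation=cv2.INTER_CUBIC)[:,:,::-1])
E
```

```text
t: 4.85
tool_pos: [0.536, 0.3671, 0.026]
orientation: [-0.193, -3.135, 0.0]
force: [-4.3, 0.0, 2.3]
opening: 0.0005
[-4.30441732  0.04143645  2.27004331]
```

View pics/s5.png

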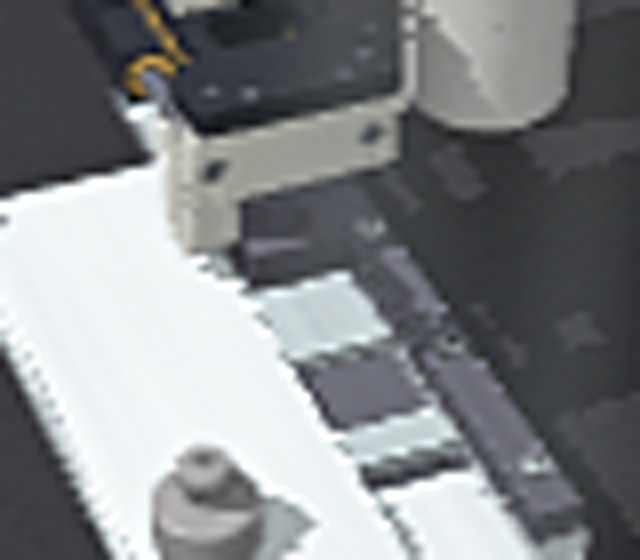

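Contact with the fence is felt: 4.3 N, and the nut is squared by the finger face. I'll hold, back off, and go round to the nut's left.

```bash
python3 -m handwheel '0 0 0 0 0 0; 0 0 0 0 0 0; 0 0 0 0 0 0;-0.033 0.004 0 0 0 0;-0.066 0.008 0 0 0 0'
python3 -m handwheel '0.0 0.0 0 0 0 0; 0.0099 0.0804 0 0 0 0; 0.0198 0.1608 0 0 0 0;0.0198 0.1608 0 0 0 0; 0.0198 0.1608 0 0 0 0'
python3 - <<'E'
from plant import robot
import cv2,numpy as np
p,d=robot.read_camera("scene");c=p[140:220,200:300];cv2.imwrite("pics/s6.png",cv2.resize(c,None,fx=7,fy=7,interpolation=cv2.INTER_CUBIC)[:,:,::-1])
p,d=robot.read_camera("top");c=p[165:255,160:300];cv2.imwrite("pics/t6.png",cv2.resize(c,None,fx=5.7,fy=5.7,interpolation=cv2.INTER_CUBIC)[:,:,::-1])
s=robot.read_state();print(s["tool_pos"],s["force"],s["t"])
O=np.array([.5283,.3093]);xv=np.array([.9925,-.1224]);yv=np.array([.1224,.9925]);w=s["tool_pos"][:2]-O;print(w@xv,w@yv)
E
```

```text
t: 5.4
tool_pos: [0.5167, 0.3692, 0.0261]
orientation: [0.194, 3.135, 0.0]
force: [0.4, 0.5, -0.1]
opening: 0.0001
t: 5.9
tool_pos: [0.5226, 0.4176, 0.026]
orientation: [0.192, 3.135, -0.001]
force: [0.1, -1.2, 1.3]
opening: 0.0004
[0.5225332  0.4167884  0.02588507] [-0.37995562 -0.29772482 -0.67986288] 6.0
-0.018880128627393192 0.10597637989579663
```

View pics/s6.png

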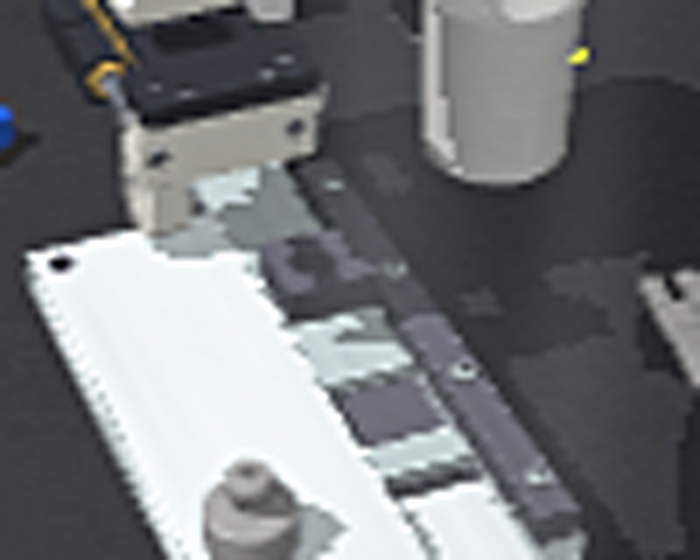

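View pics/t6.png

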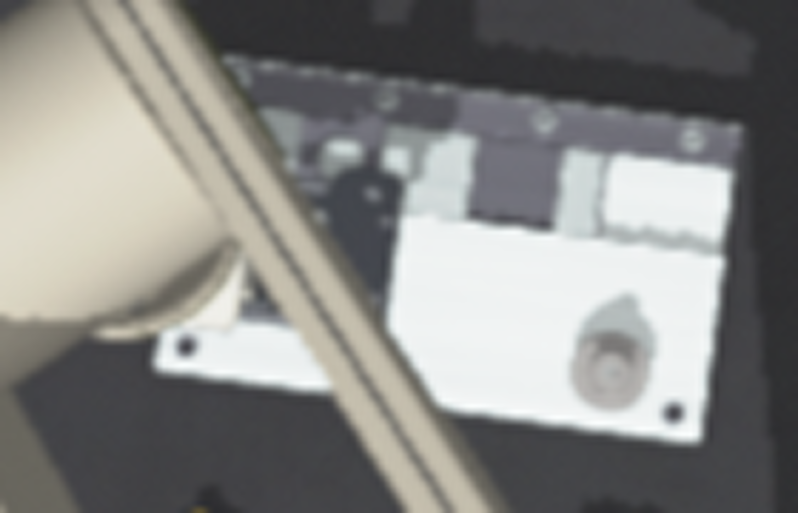

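The nut lies flat against the fence, left of the pocket. I'll move the finger in behind it.

```bash
python3 -m handwheel '0.05 -0.006 0 0 0 0; 0.1 -0.0123 0 0 0 0; 0.149 -0.0184 0 0 0 0;0.149 -0.0184 0 0 0 0'
python3 -m handwheel '-0.0012 -0.01 0 0 0 0; -0.0024 -0.02 0 0 0 0;-0.0036 -0.03 0 0 0 0;-0.0048 -0.04 0 0 0 0'
python3 - <<'E'
from plant import robot
import cv2,numpy as np
p,d=robot.read_camera("scene");c=p[140:220,200:300];cv2.imwrite("pics/s7.png",cv2.resize(c,None,fx=7,fy=7,interpolation=cv2.INTER_CUBIC)[:,:,::-1])
s=robot.read_state();print(s["tool_pos"],s["force"],s["t"])
O=np.array([.5283,.3093]);xv=np.array([.9925,-.1224]);yv=np.array([.1224,.9925]);w=s["tool_pos"][:2]-O;print(w@xv,w@yv)
E
```

```text
t: 6.4
tool_pos: [0.5691, 0.4105, 0.0263]
orientation: [0.196, 3.134, -0.0]
force: [-0.8, -0.4, -0.1]
opening: 0.0004
t: 6.8
tool_pos: [0.5654, 0.3999, 0.0262]
orientation: [-0.193, -3.136, 0.0]
force: [-0.5, -0.4, 0.1]
opening: 0.0006
[0.56548704 0.39943315 0.0261358 ] [0.18237985 0.34303793 0.47900964] 6.85
0.02587583475897172 0.09400884793276887
```

View pics/s7.png

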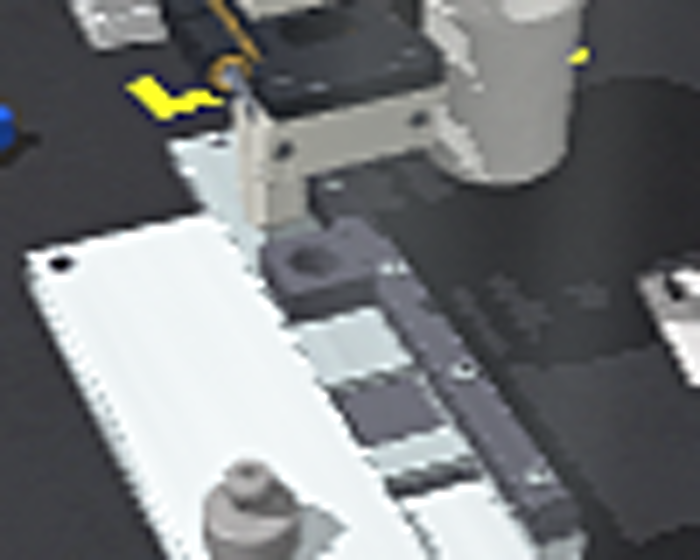

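```bash
python3 -m handwheel '-0.002 -0.0165 0 0 0 0; -0.004 -0.033 0 0 0 0;-0.0061 -0.0496 0 0 0 0;-0.0082 -0.066 0 0 0 0; -0.0102 -0.0827 0 0 0 0'
python3 -m handwheel '-0.002 -0.0165 0 0 0 0; -0.004 -0.033 0 0 0 0;-0.0061 -0.0496 0 0 0 0;-0.0082 -0.066 0 0 0 0; -0.0102 -0.0827 0 0 0 0'
python3 - <<'E'
from plant import robot
import cv2,numpy as np
p,d=robot.read_camera("scene");c=p[140:220,200:300];cv2.imwrite("pics/s8.png",cv2.resize(c,None,fx=7,fy=7,interpolation=cv2.INTER_CUBIC)[:,:,::-1])
s=robot.read_state();print(s["tool_pos"],s["force"],s["t"])
O=np.array([.5283,.3093]);xv=np.array([.9925,-.1224]);yv=np.array([.1224,.9925]);w=s["tool_pos"][:2]-O;print(w@xv,w@yv)
E
```

```text
t: 7.35
tool_pos: [0.5627, 0.3749, 0.0261]
orientation: [-0.193, -3.136, -0.0]
force: [-0.1, 0.4, -0.4]
opening: 0.0002
t: 7.85
tool_pos: [0.5597, 0.35, 0.0261]
orientation: [-0.193, -3.136, -0.0]
force: [-1.0, 0.5, -0.2]
opening: 0.0004
[0.55977649 0.34927059 0.02605946] [-0.02833785  0.49351655  0.07043964] 7.9
0.026348015177782673 0.04352353466633065
```

View pics/s8.png

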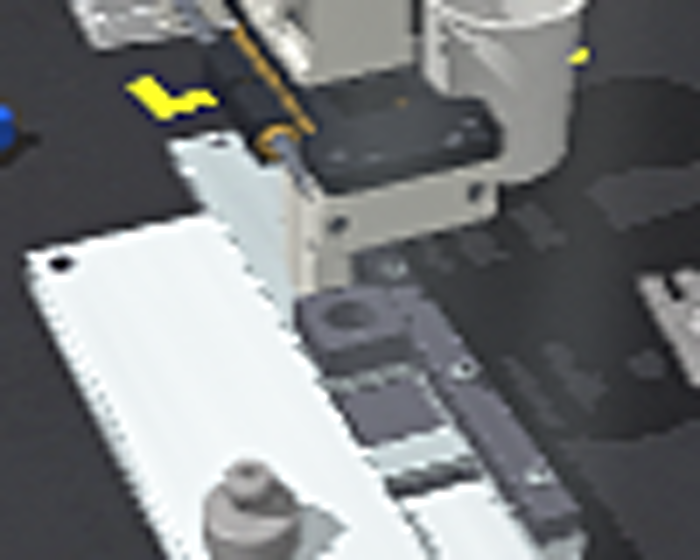

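```bash
python3 -m handwheel '-0.0012 -0.01 0 0 0 0; -0.0024 -0.02 0 0 0 0;-0.0036 -0.03 0 0 0 0;-0.0049 -0.04 0 0 0 0;-0.0061 -0.05 0 0 0 0'
python3 -m handwheel '-0.0008 -0.0066 0 0 0 0; -0.0016 -0.0132 0 0 0 0;-0.0024 -0.02 0 0 0 0;-0.0032 -0.0265 0 0 0 0;-0.004 -0.033 0 0 0 0'
python3 - <<'E'
from plant import robot
import cv2,numpy as np
p,d=robot.read_camera("scene");c=p[140:220,200:300];cv2.imwrite("pics/s9.png",cv2.resize(c,None,fx=7,fy=7,interpolation=cv2.INTER_CUBIC)[:,:,::-1])
s=robot.read_state();print(s["tool_pos"],s["force"],s["t"])
O=np.array([.5283,.3093]);xv=np.array([.9925,-.1224]);yv=np.array([.1224,.9925]);w=s["tool_pos"][:2]-O;print(w@xv,w@yv)
E
```

```text
t: 8.4
tool_pos: [0.558, 0.3353, 0.0262]
orientation: [0.193, 3.136, 0.0]
force: [1.0, 1.0, -0.1]
opening: 0.0006
t: 8.9
tool_pos: [0.5567, 0.3253, 0.026]
orientation: [-0.193, -3.136, 0.0]
force: [0.5, 0.1, 0.6]
opening: 0.0005
[0.55665817 0.32508269 0.02598671] [ 0.50113528  0.19672037 -0.3956457 ] 8.95
0.026213678948415947 0.019135358747689426
```

View pics/s9.png

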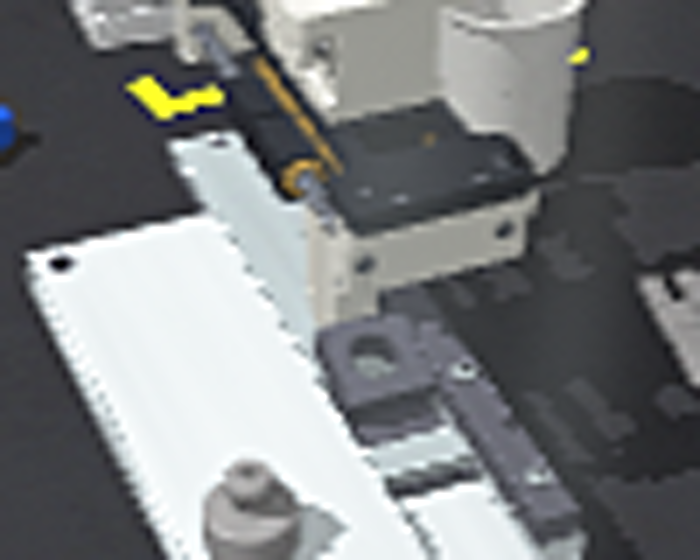

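```bash
python3 -m handwheel '-0.0004 -0.0033 0 0 0 0; -0.0008 -0.0066 0 0 0 0;-0.0012 -0.01 0 0 0 0;-0.0016 -0.0132 0 0 0 0;-0.002 -0.0165 0 0 0 0'
python3 -m handwheel '-0.0004 -0.0033 0 0 0 0; -0.0008 -0.0066 0 0 0 0;-0.0012 -0.01 0 0 0 0;-0.0016 -0.0132 0 0 0 0'
python3 - <<'E'
from plant import robot
import cv2,numpy as np
p,d=robot.read_camera("scene");c=p[140:220,200:300];cv2.imwrite("pics/s10.png",cv2.resize(c,None,fx=7,fy=7,interpolation=cv2.INTER_CUBIC)[:,:,::-1])
s=robot.read_state();print(s["tool_pos"],s["force"],s["t"])
O=np.array([.5283,.3093]);xv=np.array([.9925,-.1224]);yv=np.array([.1224,.9925]);w=s["tool_pos"][:2]-O;print(w@xv,w@yv)
E
```

```text
t: 9.45
tool_pos: [0.5561, 0.3205, 0.0261]
orientation: [0.193, 3.136, -0.0]
force: [0.2, 0.6, 0.1]
opening: 0.0006
t: 9.85
tool_pos: [0.5557, 0.3166, 0.0261]
orientation: [-0.193, -3.136, -0.0]
force: [-0.0, 0.0, -0.2]
opening: 0.0004
[0.55566572 0.31642756 0.02611061] [ 0.65866306  1.33480926 -0.05676119] 9.9
0.026288067597807906 0.010423670600788684
```

View pics/s10.png

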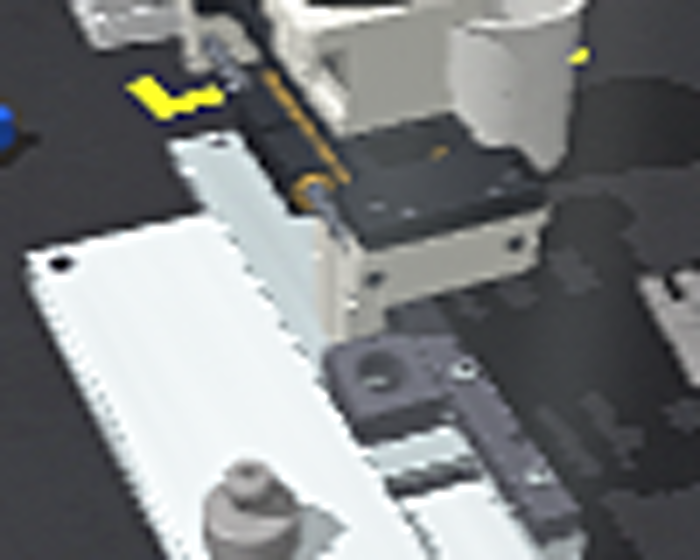

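```bash
python3 -m handwheel '-0.0004 -0.0033 0 0 0 0; -0.0008 -0.0066 0 0 0 0;-0.0012 -0.01 0 0 0 0'
python3 -m handwheel '-0.0004 -0.0033 0 0 0 0; -0.0004 -0.0033 0 0 0 0'
python3 -m handwheel '-0.0004 -0.0033 0 0 0 0; -0.0004 -0.0033 0 0 0 0'
python3 - <<'E'
from plant import robot
import cv2,numpy as np
p,d=robot.read_camera("scene");c=p[140:220,200:300];cv2.imwrite("pics/s11.png",cv2.resize(c,None,fx=7,fy=7,interpolation=cv2.INTER_CUBIC)[:,:,::-1])
s=robot.read_state();print(s["tool_pos"],s["force"],s["t"])
O=np.array([.5283,.3093]);xv=np.array([.9925,-.1224]);yv=np.array([.1224,.9925]);w=s["tool_pos"][:2]-O;print(w@xv,w@yv)
E
```

```text
t: 10.2
tool_pos: [0.5553, 0.3136, 0.0261]
orientation: [-0.193, -3.136, -0.0]
force: [-0.7, 0.6, -1.3]
opening: 0.0001
t: 10.4
tool_pos: [0.5552, 0.3125, 0.0261]
orientation: [-0.193, -3.136, 0.0]
force: [0.2, -0.0, -0.4]
opening: 0.0004
t: 10.6
tool_pos: [0.5551, 0.3116, 0.0261]
orientation: [-0.193, -3.136, 0.0]
force: [1.0, 0.7, 0.1]
opening: 0.0003
[0.55506074 0.31157804 0.02610399] [ 0.34623158 -0.27052407 -0.28534063] 10.65
0.026281200026557924 0.005536471223929713
```

View pics/s11.png

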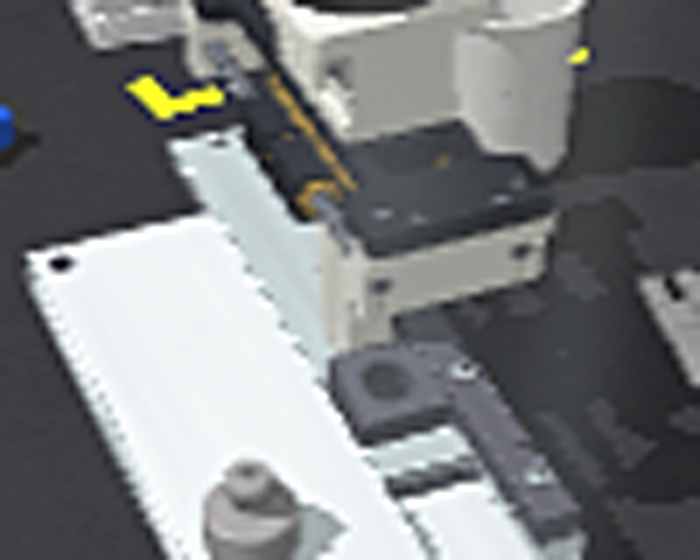

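```bash
for i in 1; do :; done
python3 -m handwheel '-0.0004 -0.0033 0 0 0 0; -0.0004 -0.0033 0 0 0 0'
python3 -m handwheel '-0.0004 -0.0033 0 0 0 0; -0.0004 -0.0033 0 0 0 0'
python3 - <<'E'
from plant import robot
import cv2,numpy as np
p,d=robot.read_camera("scene");c=p[140:220,200:300];cv2.imwrite("pics/s12.png",cv2.resize(c,None,fx=7,fy=7,interpolation=cv2.INTER_CUBIC)[:,:,::-1])
s=robot.read_state();print(s["tool_pos"],s["force"],s["t"])
K=robot.camera_model("scene");P=K["pose"]
for (x,y) in((350,378),(380,405),(415,400),(425,365)):
    u=200+x/7;v=140+y/7;z=d[int(round(v)),int(round(u))]
    print((P[:3,:3]@(np.linalg.solve(K["camera_matrix"],[u,v,1.])*z)+P[:3,3]).round(4))
E
```

```text
t: 10.85
tool_pos: [0.5549, 0.3106, 0.0261]
orientation: [-0.193, -3.136, 0.0]
force: [0.8, 0.8, -0.4]
opening: 0.0004
t: 11.05
tool_pos: [0.5548, 0.3095, 0.0261]
orientation: [-0.193, -3.136, 0.0]
force: [-0.8, -0.1, -0.9]
opening: 0.0007
[0.55480046 0.30955319 0.02608424] [-0.3762778  -0.34417387  1.26389076] 11.1
[0.54   0.2869 0.0289]
[0.542  0.2673 0.029 ]
[0.5571 0.2663 0.026 ]
[0.5696 0.2796 0.0287]
```

View pics/s12.png

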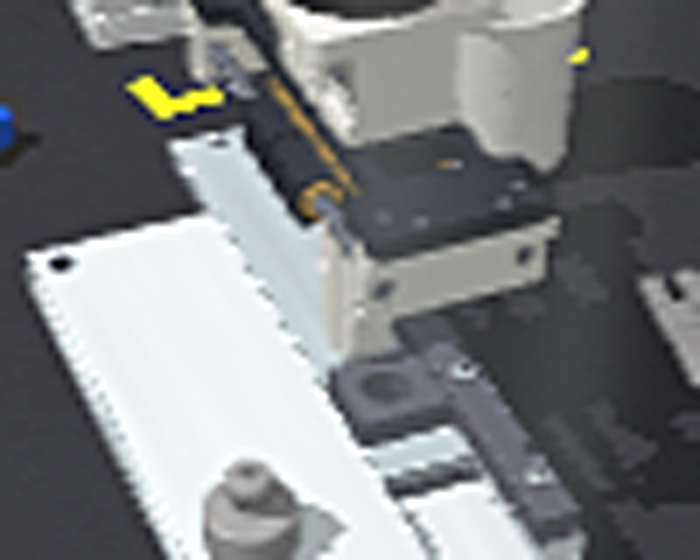

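Depth puts the nut's top at about 29 mm all over, so it has dropped. I'll back off, rise clear and check.

```bash
python3 -m handwheel '0.002 0.0165 0 0 0 0; 0.004 0.033 0 0 0 0;0.004 0.033 0.15 0 0 0;0.004 0.033 0.3 0 0 0;0.004 0.033 0.45 0 0 0'
python3 -m handwheel '0 0 0 0 0 0; -0.1 0.16 0.1 0 0 0;-0.2 0.3 0.1 0 0 0;-0.3 0.45 0.1 0 0 0;-0.4 0.6 0.1 0 0 0'
python3 -m handwheel '0 0 0 0 0 0; 0 0 0 0 0 0;0 0 0 0 0 0'
python3 - <<'E'
from plant import robot
import cv2,numpy as np
p,d=robot.read_camera("scene");c=p[140:240,190:300];cv2.imwrite("pics/s13.png",cv2.resize(c,None,fx=6,fy=6,interpolation=cv2.INTER_CUBIC)[:,:,::-1])
p,d=robot.read_camera("top");c=p[165:255,160:300];cv2.imwrite("pics/t13.png",cv2.resize(c,None,fx=5.7,fy=5.7,interpolation=cv2.INTER_CUBIC)[:,:,::-1])
np.savez("t13.npz",p=p,d=d)
E
```

```text
t: 11.6
tool_pos: [0.5556, 0.3199, 0.1623]
orientation: [-0.193, -3.135, 0.001]
force: [-0.3, 0.6, 0.6]
opening: 0.0008
t: 12.1
tool_pos: [0.4474, 0.4828, 0.1914]
orientation: [0.194, 3.135, 0.001]
force: [0.4, 0.8, 0.2]
opening: 0.0008
t: 12.4
tool_pos: [0.4489, 0.4803, 0.1905]
orientation: [-0.194, -3.136, 0.001]
force: [0.8, -0.8, -0.3]
opening: 0.0007
```

View pics/s13.png

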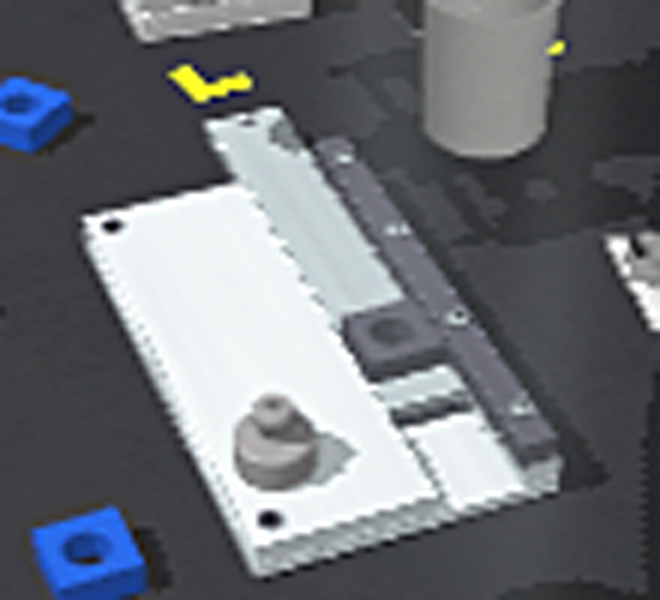

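View pics/t13.png

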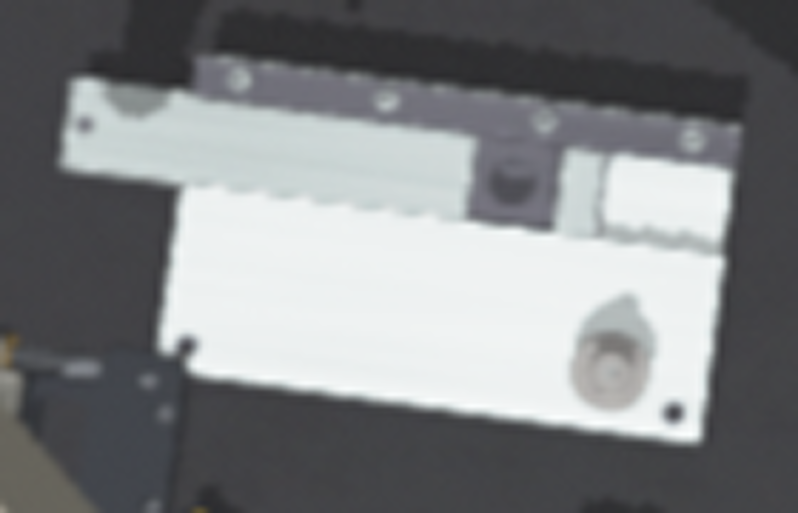

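```bash
python3 - <<'E'
from plant import robot
from h import *
m=robot.camera_model("top");P=m["pose"];d=np.load("t13.npz")["d"]
O=np.array([.5283,.3093]);xv=np.array([.9925,-.1224]);yv=np.array([.1224,.9925])
v,u=np.mgrid[0:384,0:512];K=m["camera_matrix"]
r=np.stack([(u-K[0,2])/K[0,0],(v-K[1,2])/K[1,1],np.ones_like(u,float)],-1)*d[...,None]
W=r@P[:3,:3].T+P[:3,3];x=(W[...,:2]-O)@xv;y=(W[...,:2]-O)@yv
def fit(M):
    A=np.c_[x[M],y[M],np.ones(M.sum())];c,*_=np.linalg.lstsq(A,W[M][:,2],rcond=None);print(M.sum(),np.median(W[M][:,2]),c)
n=(abs(x-.026)<.015)&(abs(y+.028)<.014)&(np.hypot(x-.026,y+.028)>.012);fit(n)
fit((x>-.06)&(x<0)&(y>-.03)&(y<.08)); fit((x>.012)&(x<.038)&(y>.02)&(y<.1))
print(ray(m,P,*crop(513,183),.029), [(ray(m,P,*crop(513,183),.029)[:2]-O)@k for k in(xv,yv)])
print(robot.read_state()["t"])
E
```

```text
66 0.02945626430835402 [-0.01864938 -0.10089015  0.02640008]
1044 0.021629011894686356 [-0.01134421  0.00355034  0.02109863]
328 0.021669818382391237 [0.00687338 0.00792067 0.02098336]
[0.55136836 0.28135401 0.029     ] [np.float64(0.026315936741457303), np.float64(-0.024912830193160984)]
12.5
```

The tilt fit caught bore pixels because the mask was off-centre. I'll redo it centred, averaging a few frames.

```bash
python3 - <<'E'
from plant import robot
from h import *
m=robot.camera_model("top");P=m["pose"]
O=np.array([.5283,.3093]);xv=np.array([.9925,-.1224]);yv=np.array([.1224,.9925])
v,u=np.mgrid[0:384,0:512];K=m["camera_matrix"]
d=np.mean([robot.read_camera("top")[1] for _ in range(6)],0)
r=np.stack([(u-K[0,2])/K[0,0],(v-K[1,2])/K[1,1],np.ones_like(u,float)],-1)*d[...,None]
W=r@P[:3,:3].T+P[:3,3];x=(W[...,:2]-O)@xv;y=(W[...,:2]-O)@yv
for cy in(-.025,-.026,-.027):
    M=(abs(x-.0263)<.0155)&(abs(y-cy)<.0155)&(np.hypot(x-.0263,y-cy)>.0125)
    A=np.c_[x[M],y[M],np.ones(M.sum())];c,*_=np.linalg.lstsq(A,W[M][:,2],rcond=None);print(M.sum(),np.median(W[M][:,2]),c,np.std(W[M][:,2]-A@c))
for sx in(-.014,0,.014):
  print([round(float(np.median(W[(abs(x-.0263-sx)<.003)&(abs(y+.026-sy)<.003)][:,2])),4) for sy in(-.014,0,.014)])
E
```

```text
77 0.030479245242696296 [-0.26325053  0.0694807   0.04383396] 0.029635404739327777
77 0.030478382565839457 [-0.20323193 -0.20006835  0.03294704] 0.020609238603933242
75 0.03040401625721323 [-0.21860454 -0.19163078  0.03342931] 0.020882146804979622
[0.0301, 0.0294, 0.0302]
[0.0302, 0.0145, 0.0304]
[0.031, 0.0303, 0.0308]
```

The medians over the nut's top are level: left and right agree to 0.3 mm, and the top is about 9 mm above the plate top, which is what a seated nut should give. I'm handing in.

```bash
python3 - <<'E'
from plant import robot
robot.close_job(); print(robot.read_state()["t"])
E
```

```text
the job is handed in; nothing more can be done
the job is handed in; nothing more can be done
```

The dark steel nut is in the pocket and lying flat, and I handed the job in at about 13 s. With the gripper shut I pushed the nut squarely against the fence and held it there for about 0.3 s. I then went round to its left and slid it right along the fence until it dropped. The highest push I read was 4.3 N at the fence. Readings come only at the end of each move, so a brief higher peak would not show.

**Last checks, with the arm raised clear:**
- **Position:** the nut's centre is at about x = 26 mm, y = -25 mm in the plate's frame, inside the lane and the pocket's travel.
- **Height:** the nut's top is about 8.8 mm above the plate top, where 9 mm is expected when seated.
- **Level:** left and right agree within 0.3 mm, and front to back within about 0.8 mm, which is roughly 0.03 rad and partly camera noise.
- **Bystanders:** the weight looks unmoved in the last views, and the arm came near none of the others. I did not re-measure any of them.

**Checks that disagreed:** the plane fits to the nut's top gave false tilts of 0.1 to 0.3 rad. The first mask was off-centre and caught bore pixels. The centred repeats still had a scatter of 20 to 30 mm, which I put down to bad depth pixels. I relied on the medians over small patches instead.

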